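# Trip test of a lab bench cut-out

## Robot

A 6-joint arm with a two-finger parallel gripper is mounted at the origin on the work surface. World frame = base frame: x ahead of the robot, y to its left, z up, the work surface at z = 0. Lengths are in m, angles in rad, forces in N, time in s.
With the tool pointing down it reaches from about 0.3 to 0.75 m from the base axis. Payload 8.5 kg.
Tool frame: the origin (TCP) lies on the centre line of the jaws, within the pads' length; the fingertips stand 8 mm ahead of it and the grasp point (between the pads) lies 11 mm behind it; z points along the fingers, y is the line along which they close (so a half turn about z gives the same grasp; the last joint's range is limited). The gripper opens to 88 mm and grips with 3 to 60 N. Pads are 18 mm wide; open, the fingers measure 123 mm over their backs; the gripper's body (75 mm by 187 mm) begins 45 mm behind the grasp point.
Start: joints at [0.986, 0.381, 1.297, -0, 1.464, -0.215], TCP at [0.199, 0.513, 0.223] pointing down, gripper open.
Joint ranges: [-3.11, 3.11], [-0.89, 2.33], [0.22, 2.48], [-1.42, 4.56], [0.17, 2.85], [-2.88, 2.88]. Speed limits (rad/s): [2.39, 2.39, 3.14, 3.14, 3.14, 3.14].

## Interface

Orientations are given as a unit quaternion [x, y, z, w].
In Python, from cell import sense, viewer, close_job gives the robot as it stands. The module is installed in compiled form; this text tells all that it offers.
- The arm moves only by the shell command python3 -m inch 'ROWS' [FORCE]. ROWS is JSON, a list of rows, each a list of 3 entries, a list of its own where there are three numbers: the shift along the world's x, y, z in cm, then the turn, a rotation vector about the world's x, y, z in degrees, then the closure, from -1 (fully open) to 1 (shut). In form: [[[tx, ty, tz], [rx, ry, rz], fingers], ...]. A call has 1 to 10 rows; each row is the pose to reach, as a shift and turn from the pose commanded when the call began; what a row does not reach only later rows make up. A row lasts 1/8 s, in which the tool goes at most 62.5 mm and 10.7 degrees, less where a joint would pass 70% of its speed; a pose out of reach is approached as far as the arm can. A call with a gripper value outside its range is refused whole. The fingers move at their own pace and stop on an object; FORCE is the grip in N (left out, the last holds). Time passes only in rows, so rows that repeat a pose let the fingers close. It gives the time, the measured TCP pose, the force, the opening and the grip force at its end, in the units of the state.
- sense(): the state, without advancing time (a new reading comes with each control period).
- viewer.snapshot(name): name is "scene" or "top" or "wrist"; returns a dict with "image" (420x560x3 uint8, red, green, blue), "fx", "fy", "cx", "cy" (pixels), "R" (3x3) and "t" (3): a world point X has camera coordinates R X + t; the wrist camera has in their place "tool_from_camera" (4x4, takes a point from camera to tool coordinates, whose origin is the TCP and whose axes are the flange's). Camera axes: x right, y down, z forward; pixel columns grow to the right and rows downward; lengths in m; the calibration is good to about 2 mm. A picture is of the moment at which its call begins: read the wrist's pose just before it. There is no depth.
- close_job(): hands the job in; it is judged then, once.
Trained networks look in the newest picture that a camera, given by its name, has taken for a name from the list of things; names that differ only in an ending like _2 or _b are one class to them, and where a whole thing is asked for, a point or a joint stands for the part that bears it (a point fixed in the world has none). Each returns a list of dicts, best first, with "conf" (0 to 1); they miss things now and then, are a little off and sometimes report something else, mostly with a low value. They report only what shows in the picture. A call takes as long as a camera call.
- viewer.trace(camera, name): "pixels" (420x560 bool, what is visible of it) and "bbox" ([centre column, centre row, width, height] in pixels, round what is visible of it).
- viewer.place_of(camera, name): "location" ([column, row] in pixels: a listed point, or the origin of a listed thing).
The state is a dict: "clock": time; "joints": joint angles; "dq": joint speeds; "tau": joint torques, N m; "tcp_pos": TCP position; "eef_rot": TCP orientation; "ft_force": force on the tool from outside, world axes, zero at the start; "wrist_torque": the same for the moment, N m; "opening": finger opening in m; "grip_force": force on a finger pad.
Only numpy, scipy, OpenCV 4.12 (cv2) and the standard library are available. Lean on these libraries where they do the work, as an engineer would, in place of code of your own. Each camera call takes 0.05 s, during which the arm holds its last target. There are 200 camera calls.

## Task

Do the trip test on the grey supply box: pull up the spring knob on the steel button guard, swing the guard aside to the second hole and let the pin snap in, then press the round test button that was under it so that the lever with the black ball drops. Lift the lever back up until it latches, then pull the knob again, swing the guard back over the button and let the pin snap fully into the first hole. Leave the two small switches as they are and do not knock over or push about the things lying on and around the box.

Things in the scene. Friction and masses are not known exactly. Their poses are not given: they have to be found in the camera images.
- console: Grey steel supply box, fixed to the bench for the run, 240 (x) by 330 (y) by 75 mm high; origin at the centre of its underside on the bench, z up, x towards its far side (the socket side faces -x), y to its left. Its flat top panel is at height 75 mm and carries everything below; the black lever housing (105 by 50 mm) is 12 mm higher than the panel, top at height 87 mm.
- guard_hinge (a point): Vertical swing axis of the guard, a point on the axis at the height of the guard's top face (103 mm above the bench). Axes as the console's.
- guard_disc (a point): Centre of the top face of the round disc (48 mm across, 6 mm thick) at the guard's free end, 114 mm from the swing axis; covers the test button while the guard is at 0. The guard is a flat steel arm 22 mm wide, 6 mm thick, underside 97 mm, top 103 mm above the bench. Frame turns with the guard: its -x axis points from the swing axis along the arm.
- knob_grip (a point): Black plunger knob on the guard arm, a vertical cylinder 20 mm in diameter and 24 mm high, 60 mm from the swing axis. The point is on its axis 121 mm above the bench when seated: 10 mm below its top, 14 mm above its lower end; the arm's top is 4 mm below that lower end. It rides with the guard and rises with the plunger. Frame turns with the guard: -x points from the swing axis along the arm.
- guard (a joint): Guard swing in rad: 0 = over the button (first hole), 1.05 = swung aside (second hole); grows clockwise seen from above. The pin drops in within about 0.04 rad of a hole and end stops lie 0.02 rad beyond each; between the holes the pin slides on the index plate. Light friction; stays where it is left.
- plunger (a joint): Plunger lift in m along +z: 0 = pin fully down in a hole, 0.013 = end of travel. Spring pulls it down (about 3 N seated, 6 N at the end). The pin is clear of a hole above 0.007; let go between the holes it stays up at 0.007. While it is down the guard cannot swing.
- button_top (a point): Centre of the top of the round grey test button, 24 mm in diameter, in a black collar 40 mm across that stands 8 mm above the panel. 93 mm above the bench when up, 10 mm proud of the collar. Pressed straight down; axes as the console's.
- test_button (a joint): Button travel in m, 0 = up, 0.008 = fully down; spring 1.5 N at first to 3.5 N fully down. The lever trips at about 6 mm; press fully. It springs back when released. It is also the catch: it dips and pops up as the lever latches.
- lever_hinge (a point): Centre of the lever's hinge, 83 mm above the bench; the hinge axis is the console's y. Axes as the console's.
- lever_ball (a point): Centre of the black ball, 19 mm in diameter, at the end of the lever, 50 mm from the hinge. Up: leans 0.25 rad past vertical to the console's +x, ball 131 mm above the bench. Dropped: leans 0.75 rad to the console's -x, ball 120 mm above the bench. The lever's bar is steel, 10 mm wide (console y) and 8 mm thick. Free on both sides for 45 mm or more, and under the dropped ball down to the housing (87 mm).
- lever (a joint): Lever angle in rad: about -0.02 = up and latched; 1.0 = dropped (end stop). The lean from vertical towards the console's -x is this value minus 0.25. A light spring pulls it to the dropped side (about 1 N at the ball). To latch it, push it to its upper stop at -0.06; passing the catch takes about 3 N at the ball. Let go short of that, it drops again. It can be pushed from its -x side with shut fingers behind the ball; a firm pinch of the ball resists its turning.
- switch_a_tip (a point): Tip of the nearer of two small black switches (11 mm wide, 20 mm tall) on a grey strip at the right (-y) edge of the panel, tip about 103 mm above the bench. Leave alone.
- switch_b_tip (a point): Tip of the farther small switch, like the other. Leave alone.
- beaker: Glass beaker 68 mm across, 90 mm high, left of the box; origin under its centre.
- flask: Conical glass flask 80 mm across, 105 mm high, right of the box; origin under its centre.
- stopper: Dark rubber stopper 30 mm across, 28 mm high, standing on the near right part of the panel; origin under its centre.
- weigh_jar: Small clear jar 40 mm across, 45 mm high, standing on the far middle of the panel; origin under its centre.
- reagent: Amber bottle 60 mm across, 130 mm high, behind the box; origin under its centre.
- screwdriver: Black-handled screwdriver 160 mm long, lying in front of the box; origin under its middle.
- dish: Flat glass dish 90 mm across, 16 mm high, right of the box; origin under its centre.

How it is judged:
By the outcome, as a careful person would: the job done as asked, in the order asked, and still so for the second after the job is handed in, with the robot touching nothing.
It also fails if it takes over 67 s, if anything falls off the work surface, if the arm or the gripper's body presses on something with over 40 N, if the wrist force passes 120 N, or if a joint passes its speed limit or range.

## Working session

There is one attempt and no reset: what is moved stays moved. The work goes in short steps, Python scripts to look and compute and a shell command to move; the robot and the scene stay as the last step left them, time stands still between calls to the robot, and variables do not carry over. Pictures are saved under pics/ and viewed, at most 10 in all, crops included, and the job is handed in when it is done.

```bash
mkdir -p pics; cat > h.py <<'E'
import numpy as np, cv2, json
from scipy.spatial.transform import Rotation as Ro
from cell import sense, viewer
def cam(name):
    s=sense(); d=viewer.snapshot(name)
    if 'R' in d: R,t=np.array(d['R']),np.array(d['t'])
    else:
        T=np.array(d['tool_from_camera']); Rt=Ro.from_quat(s['eef_rot']).as_matrix()
        Rw=Rt@T[:3,:3]; o=Rt@T[:3,3]+s['tcp_pos']; R=Rw.T; t=-R@o
    return d,R,t
def onz(d,R,t,px,z):
    r=R.T@np.array([(px[0]-d['cx'])/d['fx'],(px[1]-d['cy'])/d['fy'],1]); o=-R.T@t
    return o+r*(z-o[2])/r[2]
def proj(d,R,t,X):
    c=R@np.array(X)+t; return [d['fx']*c[0]/c[2]+d['cx'],d['fy']*c[1]/c[2]+d['cy']]
def save(d,n): cv2.imwrite('pics/'+n+'.png',cv2.cvtColor(np.array(d['image']),cv2.COLOR_RGB2BGR))
Z=dict(console=0,guard_hinge=.103,guard_disc=.103,knob_grip=.121,button_top=.093,lever_hinge=.083,lever_ball=.131,switch_a_tip=.103,switch_b_tip=.103,beaker=0,flask=0,stopper=.075,weigh_jar=.075,reagent=0)
def find(c,names=Z):
    d,R,t=cam(c)
    for n in names:
        for r in viewer.place_of(c,n)[:2]:
            print(c,n,round(r['conf'],2),np.round(r['location'],1),np.round(onz(d,R,t,r['location'],Z[n]),4)[:2])
    return d,R,t
E
python3 - <<'E'
from h import *
s=sense();print(s)
d,R,t=find('top');save(d,'top0')
d,R,t=find('scene',['console','guard_hinge','guard_disc','knob_grip','lever_hinge','lever_ball','button_top']);save(d,'scene0')
E
```

```text
{'clock': 0.0, 'joints': array([ 9.85693148e-01,  3.81203264e-01,  1.29826209e+00, -1.08147708e-05,
        1.46361374e+00, -2.15305977e-01]), 'dq': array([-0.00136432, -0.00014208, -0.00010614,  0.00194167,  0.00293073,
        0.00129433]), 'tau': array([-1.03345832e-03, -4.37924087e+01, -2.24557936e+01,  7.11943908e-02,
        3.51468567e-02, -1.17907375e-04]), 'tcp_pos': array([0.19861779, 0.51255362, 0.22273344]), 'eef_rot': array([ 1.83846240e-01,  9.82954733e-01, -6.86585585e-04, -2.84612143e-04]), 'ft_force': array([ 0.07248031,  0.73661834, -0.58377443]), 'wrist_torque': array([ 0.04165261, -0.05505069,  0.03892375]), 'grip_force': 0.0, 'opening': 0.08836775050012274}
top console 0.71 [326.2 216.8] [ 0.557  -0.0807]
top console 0.66 [314.8 240. ] [ 0.5076 -0.0541]
top guard_hinge 0.9 [302.  182.3] [ 0.6174 -0.0242]
top guard_disc 0.86 [315.4 238.5] [ 0.5086 -0.046 ]
top knob_grip 0.58 [309.3 210.2] [ 0.5614 -0.0349]
top knob_grip 0.47 [362.7 194.5] [ 0.5882 -0.1364]
top lever_hinge 0.66 [353.6 199.8] [ 0.5829 -0.126 ]
top lever_ball 0.71 [362.4 193.6] [ 0.5886 -0.1338]
top 
[... 164 characters left out ...]
7 [448.6 262.4] [ 0.4515 -0.3397]
top flask 0.6 [443.2 203. ] [ 0.5799 -0.3367]
top flask 0.26 [311.8 207.1] [ 0.5789 -0.0503]
top stopper 0.7 [367.3 263.8] [ 0.4568 -0.1486]
top weigh_jar 0.85 [335.7 177.1] [ 0.6305 -0.0938]
top reagent 0.62 [321.2 136.4] [ 0.735  -0.0767]
scene console 0.62 [249.6 228.3] [ 0.5513 -0.0816]
scene guard_hinge 0.9 [247.5 218.8] [ 0.6203 -0.0236]
scene guard_disc 0.8 [268.7 192.7] [ 0.513  -0.0459]
scene knob_grip 0.55 [260.2 199.1] [ 0.5649 -0.0304]
scene lever_hinge 0.63 [225.3 204.8] [ 0.5907 -0.1184]
scene lever_ball 0.65 [220.9 186.1] [ 0.5874 -0.1289]
scene lever_ball 0.23 [268.9 190.7] [ 0.5381 -0.0254]
scene button_top 0.74 [169.3 202.5] [ 0.67  -0.224]
```

```bash
python3 - <<'E'
import cv2
a=cv2.imread('pics/top0.png')[110:310,180:480]
cv2.imwrite('pics/top0c.png',cv2.resize(a,None,fx=2.6,fy=2.6,interpolation=cv2.INTER_CUBIC))
E
```

```text
(no output)
```

View pics/top0c.png

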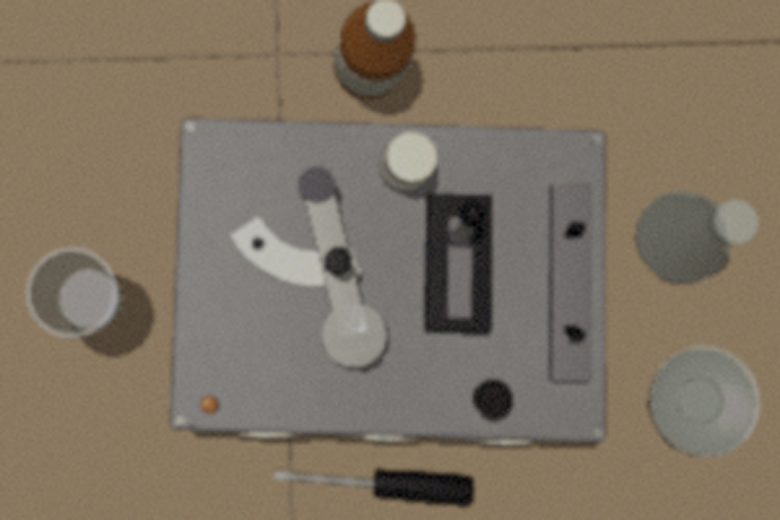

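The crop (2.6x, offset 180,110) shows the knob at full-picture px (310,210), the disc at (316,238), the second hole at (279,203) and the ball at (361,192), latched up. These agree with the networks, apart from the scene view's "button_top" at (169,202), which I reject because the button is hidden. I'm moving above the knob.

```bash
python3 -m inch '[[[36,-54.8,1],[0,0,32],0],[[36,-54.8,1],[0,0,32],0],[[36,-54.8,1],[0,0,32],0],[[36,-54.8,1],[0,0,32],0],[[36,-54.8,1],[0,0,32],0],[[36,-54.8,1],[0,0,32],0],[[36,-54.8,1],[0,0,32],0],[[36,-54.8,1],[0,0,32],0],[[36,-54.8,1],[0,0,32],0],[[36,-54.8,1],[0,0,32],0]]' 25
python3 -m inch '[[[0,0,0],[0,0,0],0]]'
python3 - <<'E'
from h import *
s=sense();print(s['joints'],s['tcp_pos'],s['eef_rot'],s['opening'],s['clock'])
d,R,t=find('wrist',['guard_hinge','guard_disc','knob_grip','lever_hinge','lever_ball','weigh_jar']);save(d,'w1')
E
```

```text
clock: 2.4
tcp_pos: [0.5314, 0.0061, 0.2328]
eef_rot: [-0.094, 0.996, 0.0, 0.0]
ft_force: [-0.4, 0.1, 0.1]
opening: 0.044
grip_force: 0.0
clock: 2.52
tcp_pos: [0.5321, 0.0048, 0.2319]
eef_rot: [-0.092, 0.996, -0.0, -0.0]
ft_force: [-0.8, -0.3, -0.7]
opening: 0.0436
grip_force: 0.0
[-2.13493705e-01  3.43128946e-01  1.33077543e+00 -3.52806248e-04
  1.46794789e+00 -1.96834060e+00] [0.53205945 0.00478507 0.23185741] [-9.19135074e-02  9.95766970e-01 -1.28298063e-04 -1.76575792e-04] 0.0436250765346539 2.525
wrist guard_hinge 0.9 [240.2 269.7] [ 0.6201 -0.0217]
wrist guard_hinge 0.33 [13.5 62.1] [ 0.4514 -0.2506]
wrist guard_disc 0.95 [236.1 167.7] [ 0.5089 -0.0419]
wrist knob_grip 0.91 [230.6 224.6] [ 0.5623 -0.0373]
wrist knob_grip 0.35 [235.  168.3] [ 0.5063 -0.0407]
wrist lever_hinge 0.7 [215.9 180.8] [ 0.5305 -0.0636]
wrist lever_ball 0.84 [129.3 235.3] [ 0.587  -0.1305]
wrist weigh_jar 0.66 [183.7 263.4] [ 0.6402 -0.0911]
```

```bash
python3 -m inch '[[[2.9,-4.0,-4],[0,0,0],0],[[2.9,-4.0,-4],[0,0,0],0],[[2.9,-4.0,-9],[0,0,0],0],[[2.9,-4.0,-11.7],[0,0,0],0],[[2.9,-4.0,-11.7],[0,0,0],0],[[2.9,-4.0,-11.7],[0,0,0],0]]'
python3 - <<'E'
from h import *
d,R,t=find('wrist',['guard_hinge','knob_grip']);save(d,'w2')
E
```

```text
clock: 3.62
tcp_pos: [0.5601, -0.0315, 0.1174]
eef_rot: [-0.095, 0.996, -0.0, 0.001]
ft_force: [0.4, -0.2, 0.1]
opening: 0.0436
grip_force: 0.0
wrist guard_hinge 0.67 [274.3 320.9] [ 0.6188 -0.0228]
wrist knob_grip 0.81 [271.2 256.9] [ 0.5608 -0.0351]
```

View pics/w2.png

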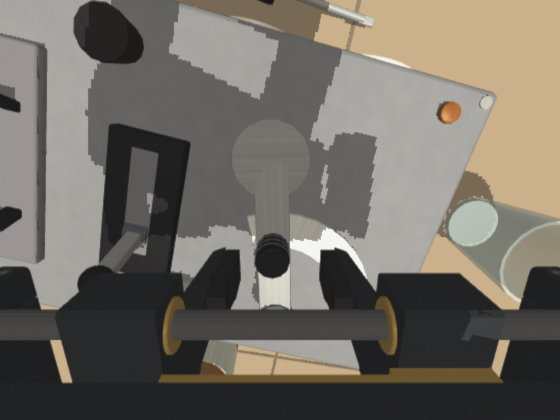

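The knob at (272,255) sits between the fingertips at (228,255) and (335,255), with the arm running straight up the picture. I'll centre, grip and lift.

```bash
python3 -m inch '[[[0.05,-0.35,-0.2],[0,0,0],0],[[0.05,-0.35,-0.2],[0,0,0],0],[[0.05,-0.35,-0.2],[0,0,0],1],[[0.05,-0.35,-0.2],[0,0,0],1],[[0.05,-0.35,-0.2],[0,0,0],1],[[0.05,-0.35,-0.2],[0,0,0],1]]' 30
python3 -m inch '[[[0,0,0.5],[0,0,0],1],[[0,0,1.1],[0,0,0],1],[[0,0,1.1],[0,0,0],1],[[0,0,1.1],[0,0,0],1]]'
```

```text
clock: 4.53
tcp_pos: [0.56, -0.0355, 0.1136]
eef_rot: [-0.094, 0.996, -0.0, -0.0]
ft_force: [-0.6, 0.4, 0.8]
opening: 0.0171
grip_force: 30.0
clock: 5.03
tcp_pos: [0.5599, -0.0354, 0.1243]
eef_rot: [-0.094, 0.996, 0.0, -0.0]
ft_force: [0.3, -1.4, -6.0]
opening: 0.0167
grip_force: 30.0
```

```bash
python3 -m inch '[[[-0.11,1.04,0],[0,0,-10],1],[[-0.03,2.08,0],[0,0,-20],1],[[0.23,3.1,0],[0,0,-30],1],[[0.66,4.05,0],[0,0,-40],1],[[1.24,4.92,0],[0,0,-50],1],[[1.99,5.68,0],[0,0,-60],1],[[1.99,5.68,0],[0,0,-60],1],[[1.99,5.68,0],[0,0,-60],1]]'
```

```text
clock: 6.02
tcp_pos: [0.5791, 0.0217, 0.1241]
eef_rot: [0.415, 0.91, 0.0, -0.001]
ft_force: [-2.4, 4.3, -5.8]
opening: 0.0167
grip_force: 30.0
```

```bash
python3 -m inch '[[[0,0,-0.6],[0,0,0],1],[[0,0,-1.0],[0,0,0],1],[[0,0,-1.0],[0,0,0],1]]'
python3 -m inch '[[[0,0,0],[0,0,0],0],[[0,0,0],[0,0,0],0],[[0,0,0],[0,0,0],0]]'
python3 - <<'E'
from h import *
d,R,t=find('wrist',['guard_hinge','knob_grip','guard_disc','button_top']);save(d,'w3')
E
```

```text
clock: 6.4
tcp_pos: [0.5791, 0.0216, 0.1143]
eef_rot: [0.415, 0.91, 0.0, -0.001]
ft_force: [-3.5, 4.9, -4.1]
opening: 0.0167
grip_force: 30.0
clock: 6.78
tcp_pos: [0.5804, 0.0209, 0.1151]
eef_rot: [0.416, 0.909, 0.0, 0.001]
ft_force: [-0.0, 0.1, 0.1]
opening: 0.0432
grip_force: 0.0
wrist guard_hinge 0.63 [281.1 322.2] [ 0.6188 -0.022 ]
wrist guard_hinge 0.18 [243.6 363.9] [ 0.6219 -0.0679]
wrist knob_grip 0.92 [279.4 256.6] [0.5789 0.0224]
wrist guard_disc 0.95 [277.3 155.7] [0.5415 0.0639]
wrist button_top 0.74 [196.8 253. ] [ 0.5435 -0.023 ]
wrist button_top 0.68 [138.4 245.5] [ 0.5102 -0.0443]
```

View pics/w3.png

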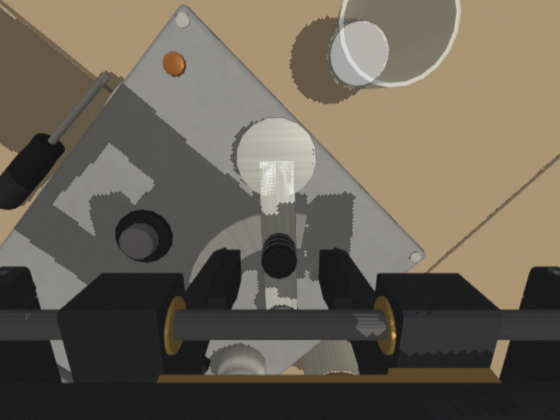

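The guard is swung aside and the pin seated: the pull was downward at 1 mm lift, with no upward reaction. The button is uncovered at (138,245), world about (0.5095, -0.0442), which matches where the disc was. I'm moving over it with the fingers shut.

```bash
python3 -m inch '[[[0,0,5],[0,0,0],0],[[0,0,6],[0,0,10],0],[[-4,-3.5,6],[0,0,20],1],[[-7.1,-6.5,5],[0,0,30],1],[[-7.1,-6.5,3],[0,0,40],1],[[-7.1,-6.5,0],[0,0,47],1],[[-7.1,-6.5,-1],[0,0,47],1],[[-7.1,-6.5,-1],[0,0,47],1]]'
python3 - <<'E'
from h import *
d,R,t=find('wrist',['guard_disc','button_top','lever_hinge','lever_ball','stopper']);save(d,'w4')
E
```

```text
clock: 8.02
tcp_pos: [0.509, -0.0436, 0.1046]
eef_rot: [0.02, 1.0, 0.0, -0.0]
ft_force: [-0.6, 0.2, 0.5]
opening: 0.0005
grip_force: 0.0
wrist guard_disc 0.72 [447.6 293.1] [0.5411 0.0631]
wrist button_top 0.65 [276.8 243. ] [ 0.5065 -0.0441]
wrist lever_ball 0.16 [276.4 245.3] [ 0.4909 -0.0433]
wrist stopper 0.78 [117.1 168.7] [ 0.4577 -0.1461]
```

View pics/w4.png

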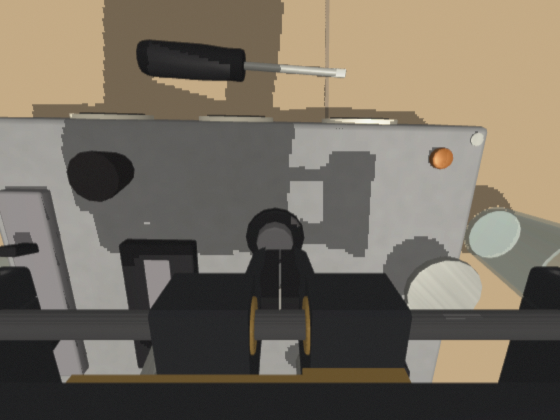

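The shut fingertips at (280,255) are over the button, centred at (276,240), with the collar clear around it. Pressing now.

```bash
python3 -m inch '[[[-0.1,0,-0.6],[0,0,0],1],[[-0.1,0,-1.1],[0,0,0],1],[[-0.1,0,-1.25],[0,0,0],1],[[-0.1,0,-1.25],[0,0,0],1]]'
python3 -m inch '[[[0,0,0],[0,0,0],1],[[0,0,3],[0,0,0],1],[[0,0,7],[0,0,0],1],[[-4,-2,8],[0,0,0],1],[[-6,-4,8],[0,0,0],1],[[-6,-4,8],[0,0,0],1]]'
python3 - <<'E'
from h import *
Z['lever_ball']=.12
d,R,t=find('wrist',['button_top','lever_hinge','lever_ball','stopper','weigh_jar']);save(d,'w5')
d,R,t=find('scene',['lever_hinge','lever_ball'])
d,R,t=find('top',['lever_hinge','lever_ball'])
E
```

```text
clock: 8.82
tcp_pos: [0.5079, -0.0436, 0.0919]
eef_rot: [0.019, 1.0, 0.0, -0.0]
ft_force: [0.2, 0.1, 0.5]
opening: 0.0007
grip_force: 0.0
clock: 9.57
tcp_pos: [0.4473, -0.0843, 0.1725]
eef_rot: [0.02, 1.0, -0.0, 0.0]
ft_force: [0.1, 0.3, -0.2]
opening: 0.0007
grip_force: 0.0
wrist button_top 0.57 [325.2 272.4] [ 0.5061 -0.0435]
wrist lever_hinge 0.74 [294.3 134.9] [ 0.3828 -0.0683]
wrist stopper 0.9 [214.5 219.5] [ 0.4567 -0.1442]
wrist weigh_jar 0.82 [280.7 372.7] [ 0.6404 -0.0897]
scene lever_hinge 0.93 [224.9 203.3] [ 0.5867 -0.1233]
scene lever_ball 0.61 [221.2 186.3] [ 0.5761 -0.1399]
scene lever_ball 0.57 [198.3 274.6] [0.8123 0.0208]
top lever_hinge 0.55 [354.6 198.6] [ 0.5853 -0.1281]
top lever_hinge 0.46 [325.1 218.2] [ 0.5482 -0.0684]
top lever_ball 0.54 [303.  181.2] [ 0.6167 -0.025 ]
top lever_ball 0.47 [361.2 193.8] [ 0.5897 -0.1338]
```

View pics/w5.png

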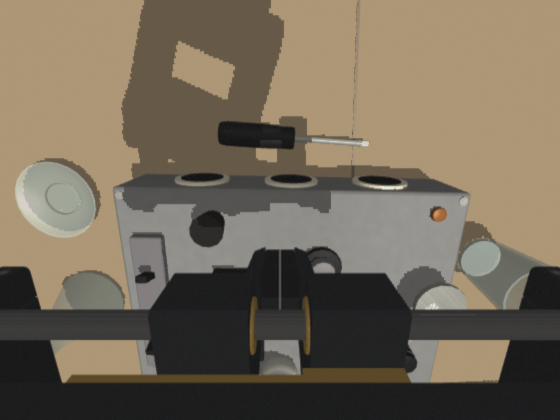

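The press force was only 0.5 N and the views still report the ball near its old place, so I'm checking the lever's state.

```bash
python3 - <<'E'
from h import *
a=cam('scene')[0];b=cam('top')[0]
save(a,'s6');save(b,'t6')
A=cv2.imread('pics/s6.png')[150:260,130:320];B=cv2.imread('pics/t6.png')[160:260,270:430]
A0=cv2.imread('pics/scene0.png')[150:260,130:320]
f=lambda i:cv2.resize(i,(400,280),interpolation=cv2.INTER_CUBIC)
cv2.imwrite('pics/c6.png',np.vstack([np.hstack([f(A0),f(A)]),np.hstack([f(cv2.imread('pics/top0.png')[160:260,270:430]),f(B)])]))
E
```

```text
(no output)
```

View pics/c6.png

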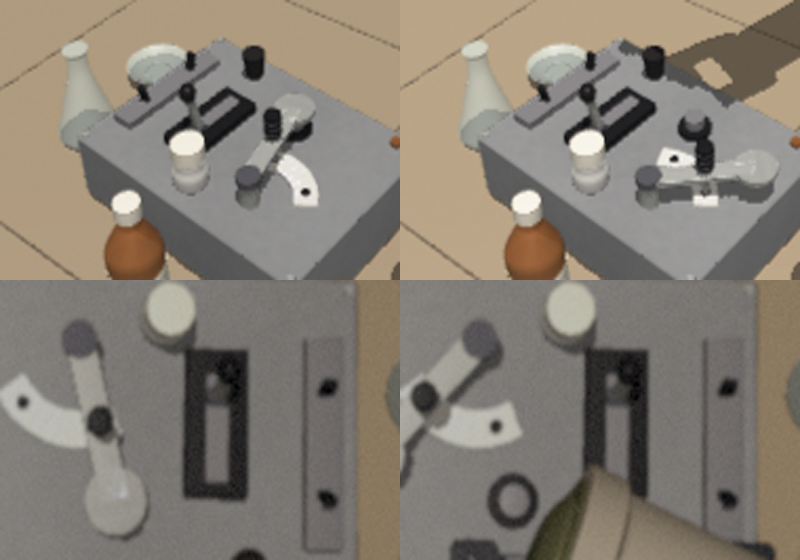

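```bash
python3 - <<'E'
from h import *
d,R,t=cam('wrist'); s=sense(); Rt=Ro.from_quat(s['eef_rot']).as_matrix()
for dz in (-.011,0,.008,.02): print(dz,proj(d,R,t,Rt@[0,0,dz]+s['tcp_pos']))
print(proj(d,R,t,[.508,-.0445,.093]),s['tcp_pos'],Rt@[1,0,0])
d,R,t=cam('top'); print(onz(d,R,t,[315.2,238.6],.088))
a=cv2.imread('pics/w5.png')[220:300,220:380]
cv2.imwrite('pics/c7.png',cv2.resize(a,None,fx=5,fy=5,interpolation=cv2.INTER_CUBIC))
E
```

```text
-0.011 [np.float64(277.5589193924389), np.float64(263.1945754188891)]
0 [np.float64(277.6687027634708), np.float64(254.54691384680035)]
0.008 [np.float64(277.74067105901355), np.float64(248.87795453242904)]
0.02 [np.float64(277.83807387450526), np.float64(241.20551218871142)]
[np.float64(323.2813796957482), np.float64(274.0826915848901)] [ 0.44791936 -0.08360862  0.17206776] [-9.99273472e-01  3.81119997e-02  5.47699696e-05]
[ 0.50876255 -0.04700028  0.088     ]
```

View pics/c7.png

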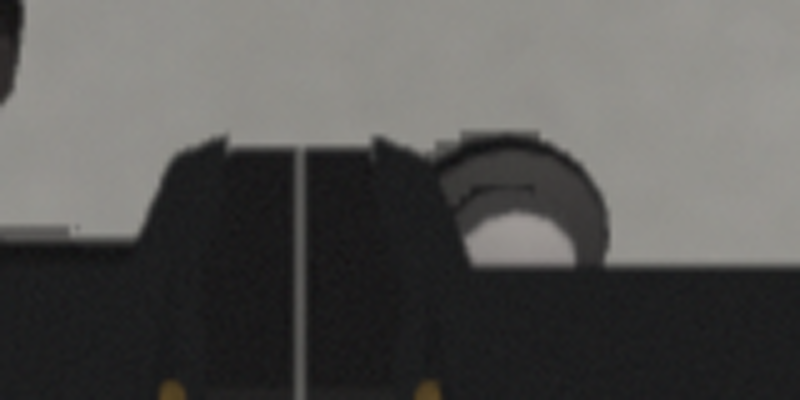

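```bash
python3 -m inch '[[[3,2,0],[0,0,0],1],[[6,3.9,0],[0,0,0],1],[[6,3.9,-4],[0,0,0],1],[[6,3.9,-7.5],[0,0,0],1],[[6,3.9,-7.8],[0,0,0],1],[[6,3.9,-8],[0,0,0],1],[[6,3.9,-8],[0,0,0],1]]'
python3 -m inch '[[[0,0,-0.15],[0,0,0],1],[[0,0,-0.15],[0,0,0],1]]'
```

```text
clock: 11.25
tcp_pos: [0.5085, -0.0449, 0.0933]
eef_rot: [0.019, 1.0, -0.0, 0.001]
ft_force: [-1.0, -0.0, 0.7]
opening: 0.0004
grip_force: 0.0
clock: 11.5
tcp_pos: [0.508, -0.0447, 0.0909]
eef_rot: [0.019, 1.0, -0.0, 0.0]
ft_force: [0.1, -1.0, 0.1]
opening: 0.0008
grip_force: 0.0
```

```bash
python3 -m inch '[[[0,0,-0.2],[0,0,0],1],[[0,0,-0.2],[0,0,0],1]]'
python3 -m inch '[[[0,0,-0.2],[0,0,0],1],[[0,0,-0.2],[0,0,0],1]]'
python3 - <<'E'
from h import *
d,R,t=cam('scene');save(d,'s8')
cv2.imwrite('pics/c8.png',cv2.resize(cv2.imread('pics/s8.png')[140:260,160:320],(800,600),interpolation=cv2.INTER_CUBIC))
E
```

```text
clock: 11.75
tcp_pos: [0.5078, -0.0446, 0.0884]
eef_rot: [0.019, 1.0, 0.0, -0.0]
ft_force: [-0.6, 0.1, -0.5]
opening: 0.0003
grip_force: 0.0
clock: 12.0
tcp_pos: [0.5078, -0.0446, 0.0864]
eef_rot: [0.019, 1.0, 0.0, -0.0]
ft_force: [-0.6, -0.0, 0.5]
opening: 0.0007
grip_force: 0.0
```

View pics/c8.png

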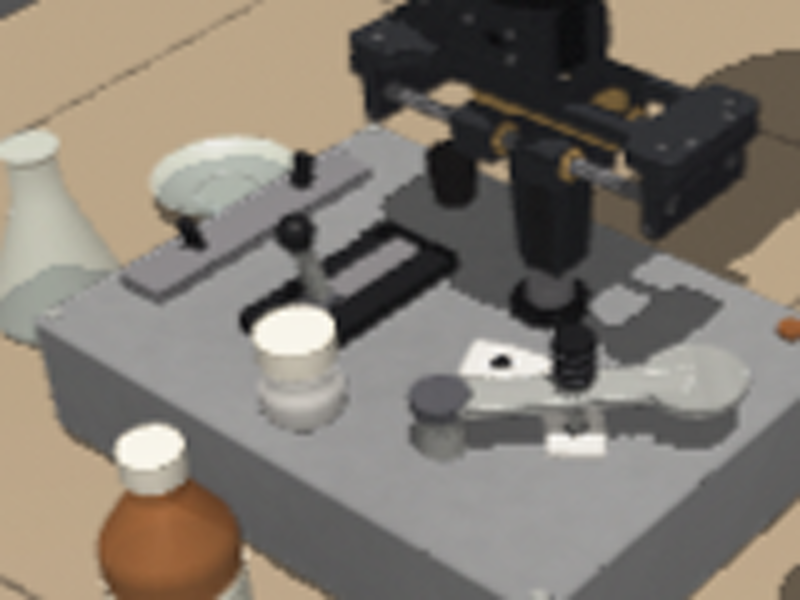

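The scene view (5x crop) shows the shut fingertips ending just above the button, at crop (555,270), with the lever still up. The tips therefore stand about 14 mm higher than I assumed, so I'll keep going down while watching the force.

```bash
python3 -m inch '[[[0,0,-0.3],[0,0,0],1],[[0,0,-0.3],[0,0,0],1]]'
python3 -m inch '[[[0,0,-0.3],[0,0,0],1],[[0,0,-0.3],[0,0,0],1]]'
```

```text
clock: 12.3
tcp_pos: [0.5078, -0.0446, 0.0833]
eef_rot: [0.019, 1.0, 0.0, -0.0]
ft_force: [-0.2, -0.3, 0.3]
opening: 0.0004
grip_force: 0.0
clock: 12.55
tcp_pos: [0.5078, -0.0446, 0.0803]
eef_rot: [0.019, 1.0, 0.0, -0.0]
ft_force: [-0.2, 0.3, 0.1]
opening: 0.0005
grip_force: 0.0
```

```bash
python3 - <<'E'
from h import *
d,R,t=cam('scene');save(d,'s9')
for z in (.072,.078,.085,.093,.1): print(z,np.round(proj(d,R,t,[.508,-.0446,z]),1))
a=cv2.imread('pics/s8.png').astype(int);b=cv2.imread('pics/s9.png').astype(int)
m=abs(a-b).max(2)>40; ys,xs=np.nonzero(m); print(m.sum(),[ (x,y) for x,y in zip(xs,ys) if x<245 and y>170][:20])
g=b.mean(2)[180:215,262:282]
print(g.astype(int)[::1,::2])
g=a.mean(2)[180:215,262:282]
print(g.astype(int)[::1,::2])
for n in ('lever_ball','lever_hinge'):print(n,[(r['conf'],r['location']) for r in viewer.place_of('scene',n)[:2]])
E
```

```text
0.072 [270.7 202.3]
0.078 [270.6 200.3]
0.085 [270.5 198. ]
0.093 [270.5 195.3]
0.1 [270.4 192.9]
1984 [(np.int64(243), np.int64(175)), (np.int64(240), np.int64(177)), (np.int64(237), np.int64(179)), (np.int64(237), np.int64(183)), (np.int64(235), np.int64(184))]
[[ 48  28  24  26  30  30  25  25  50  85]
 [ 47  28  23  24  28  29  24  27  57  87]
 [ 57  28  24  23  28  30  27  26  57  87]
 [ 69  28  25  24  28  29  27  26  58  87]
 [ 68  28  25  22  28  31  25  28  58  87]
 [ 71  29  24  24  28  31  27  27  57  81]
 [ 71  29  24  24  26  28  27  28  58  80]
 [ 73  28  24  26  27  28  27  27  59  80]
 [ 72  29  24  25  26  29  27  27  64  80]
 [ 72  31  24  23  27  29  27  27  64  80]
 [ 77  28  25  25  26  29  27  28  65  80]
 [ 81  30  23  24  28  29  26  26  73  80]
 [ 81  32  25  24  27  29  26  27  71  81]
 [ 80  51  24  25  27  27  26  38  70  80]
 [ 80  68  26  25  27  29  26  68  81  80]
 [ 81  65  43  32  26  28  34  75  80  80]
 [ 80  37  76  59  32  39  49  45  79  81]
 [ 67  26  76  78  60  66  57  30  76  82]
 [ 51  28  72  80  82  77  56  20  63  99]
 [ 30  26  69  78  
[... 1526 characters left out ...]
52]
 [ 32  18  54  76  77  71  25  18 116 151]
 [ 41  21  24  58  60  37  19  19 127 151]
 [ 47  24  20  20  19  19  20  24 102 153]
 [ 90  35  25  19  26  22  21  44  81 147]
 [151  85  28  20  22  25  23  53  81 108]
 [150 141  78  61  59  29  33  37  70  82]
 [150 152 151 136 122  33  32  34  47  82]
 [149 150 150 151  96  32  33  33  40  83]
 [162 150 151 149  66  32  33  34  31  94]
 [214 171 154 150  57  29  33  34  27 135]
 [233 232 184 162  89  31  24  27  44 138]
 [209 235 234 216  90  55  29  41  42 155]
 [179 235 236 236 138  29  43  32  49 152]
 [199 235 236 236 115  31  32  33  44 149]
 [231 232 230 194 104  42  52  46  48 178]]
lever_ball [(0.44, [221.5, 183.8])]
lever_hinge []
```

```bash
python3 -m inch '[[[0,0,-0.3],[0,0,0],1],[[0,0,-0.3],[0,0,0],1]]'
python3 -m inch '[[[0,0,-0.3],[0,0,0],1],[[0,0,-0.3],[0,0,0],1]]' | grep -E 'tcp|force'
```

```text
clock: 12.95
tcp_pos: [0.508, -0.0447, 0.0775]
eef_rot: [0.019, 1.0, -0.0, 0.0]
ft_force: [0.7, -0.3, 1.3]
opening: 0.0003
grip_force: 0.4
tcp_pos: [0.5077, -0.0446, 0.0743]
ft_force: [1.0, -0.9, 0.3]
grip_force: 0.0
```

```bash
python3 -m inch '[[[0,0,-0.2],[0,0,0],1],[[0,0,-0.2],[0,0,0],1]]'| grep -E 'tcp|force'
python3 -m inch '[[[0,0,-0.2],[0,0,0],1],[[0,0,-0.2],[0,0,0],1]]' | grep -E 'tcp|force'
python3 - <<'E'
from h import *
d,R,t=cam('scene');save(d,'s10')
g=cv2.imread('pics/s10.png').mean(2)[188:206,262:282]
print(g.astype(int)[::1,::2])
E
```

```text
tcp_pos: [0.5079, -0.0446, 0.0724]
ft_force: [-0.3, 1.4, 0.4]
grip_force: 0.2
tcp_pos: [0.5079, -0.0446, 0.0706]
ft_force: [-0.9, 0.6, 3.5]
grip_force: 1.5
[[ 71  28  24  22  27  31  26  27  56  81]
 [ 72  28  24  23  26  30  27  28  58  81]
 [ 72  30  24  25  25  29  26  27  57  80]
 [ 73  29  24  24  25  28  27  26  60  80]
 [ 76  28  23  25  27  29  27  27  63  80]
 [ 75  29  25  24  26  29  26  27  66  80]
 [ 80  30  25  24  26  30  27  27  72  80]
 [ 80  36  25  26  27  29  26  26  72  80]
 [ 79  34  24  24  26  28  27  27  73  81]
 [ 67  22  27  24  27  27  26  28  76  81]
 [ 51  22  42  26  25  27  29  19  62  88]
 [ 29  25  69  44  27  30  40  19  71 121]
 [ 32  18  54  72  39  36  25  19 106 151]
 [ 40  19  22  58  53  36  19  19 130 150]
 [ 47  18  19  21  19  19  18  23 123 153]
 [ 84  24  19  19  20  20  19  43  80 148]
 [134  66  23  21  21  20  23  53  81 109]
 [149 131  65  38  34  29  33  38  69  82]]
```

```bash
python3 -m inch '[[[0,0,-0.2],[0,0,0],1],[[0,0,-0.2],[0,0,0],1]]'| grep -E 'tcp|force'
python3 -m inch '[[[0,0,-0.15],[0,0,0],1],[[0,0,-0.15],[0,0,0],1]]' | grep -E 'tcp|force'
python3 - <<'E'
from h import *
d,R,t=cam('scene');save(d,'s11')
for n in ('lever_ball','lever_hinge'):print(n,[(r['conf'],r['location']) for r in viewer.place_of('scene',n)[:2]])
E
```

```text
tcp_pos: [0.508, -0.0446, 0.0698]
ft_force: [-5.2, 1.3, 15.8]
grip_force: 8.1
tcp_pos: [0.5081, -0.0446, 0.0696]
ft_force: [-8.6, 3.8, 29.9]
grip_force: 14.9
lever_ball [(0.54, [206.6, 179.3]), (0.53, [233.9, 181.2])]
lever_hinge [(0.73, [224.8, 203.4])]
```

Full press: the stop came at TCP z = 0.070 with 30 N, so the shut tips are really about 15 mm above the TCP reading. I'm rising and checking the lever.

```bash
python3 -m inch '[[[0,0,1],[0,0,0],1],[[0,0,5],[0,0,0],1],[[-4,0,9],[0,0,0],1],[[-9,-4,9],[0,0,0],1],[[-9,-8,9],[0,0,0],1],[[-9,-8,9],[0,0,0],1]]'
python3 - <<'E'
from h import *
Z['lever_ball']=.12
d,R,t=find('wrist',['lever_hinge','lever_ball','stopper']);save(d,'w12')
d,R,t=find('scene',['lever_hinge','lever_ball']);save(d,'s12')
print(proj(d,R,t,[.54,-.13,.12]),proj(d,R,t,[.588,-.132,.131]))
A=cv2.imread('pics/w12.png')[200:420,60:460]
B=cv2.imread('pics/s12.png')[140:240,150:310]
cv2.imwrite('pics/c12.png',np.vstack([cv2.resize(A,(500,275)),cv2.resize(B,(500,312))]))
E
```

```text
clock: 15.15
tcp_pos: [0.4177, -0.1266, 0.1571]
eef_rot: [0.021, 1.0, -0.0, 0.0]
ft_force: [-0.0, 0.1, -1.2]
opening: 0.0004
grip_force: 0.0
wrist lever_hinge 0.97 [282.8 366.8] [ 0.5788 -0.129 ]
wrist lever_ball 0.64 [280.8 367.2] [ 0.5413 -0.1296]
wrist stopper 0.81 [259.1 253.1] [ 0.4558 -0.1457]
scene lever_hinge 0.78 [224.2 203.9] [ 0.5895 -0.123 ]
scene lever_ball 0.56 [235. 183.] [ 0.5463 -0.1222]
[np.float64(234.27252400958542), np.float64(180.81543449791613)] [np.float64(219.74353460407696), np.float64(185.79300473534448)]
```

View pics/c12.png

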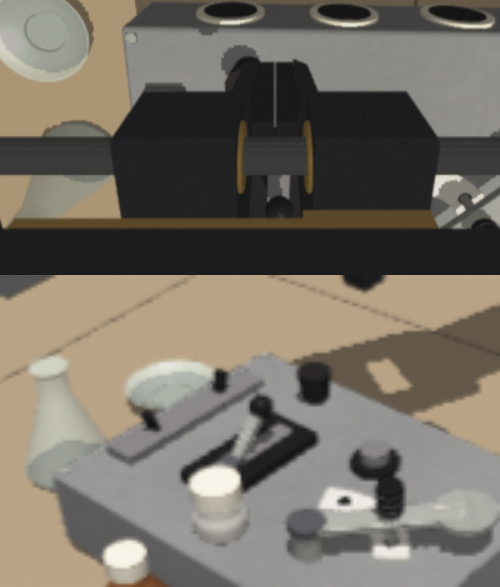

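The lever has dropped: the ball is at lower-crop (262,407), leaning over the slot toward the socket side, and the wrist fix is about (0.541, -0.129). I'm going behind the ball to push it up.

```bash
python3 -m inch '[[[3,-0.3,1],[0,0,0],1],[[8.4,-0.3,1],[0,0,0],1],[[8.4,-0.3,1],[0,0,0],1],[[8.4,-0.3,-3],[0,0,0],1],[[8.4,-0.3,-6.5],[0,0,0],1],[[8.4,-0.3,-6.5],[0,0,0],1]]'
python3 -m inch '[[[2,-0.05,0],[0,0,0],1],[[3.5,-0.1,0],[0,0,0],1],[[5,-0.15,0],[0,0,0],1],[[6,-0.15,0],[0,0,0],1],[[6,-0.15,0],[0,0,0],1]]'
```

```text
clock: 16.25
tcp_pos: [0.5002, -0.1267, 0.0905]
eef_rot: [0.019, 1.0, 0.001, -0.002]
ft_force: [-0.0, -1.4, 0.2]
opening: 0.0002
grip_force: 0.0
clock: 16.88
tcp_pos: [0.5624, -0.1292, 0.0931]
eef_rot: [0.019, 1.0, -0.0, 0.001]
ft_force: [-1.3, -0.0, 1.9]
opening: 0.0007
grip_force: 0.7
```

```bash
python3 -m inch '[[[0.5,0,0],[0,0,0],1],[[0.8,0,0],[0,0,0],1],[[0.8,0,0],[0,0,0],1]]'| grep -E 'tcp|ft'
python3 -m inch '[[[0.3,0,0],[0,0,0],1],[[0.3,0,0],[0,0,0],1]]'| grep -E 'tcp|ft'
```

```text
tcp_pos: [0.5702, -0.1291, 0.092]
ft_force: [-0.2, -0.2, -0.5]
tcp_pos: [0.5727, -0.1291, 0.0918]
ft_force: [-1.9, 0.1, -0.9]
```

```bash
python3 -m inch '[[[0.3,0,0],[0,0,0],1],[[0.3,0,0],[0,0,0],1]]'| grep -E 'tcp|ft'
python3 -m inch '[[[0.25,0,0],[0,0,0],1],[[0.25,0,0],[0,0,0],1]]'| grep -E 'tcp|ft'
python3 - <<'E'
from h import *
d,R,t=find('scene',['lever_ball','lever_hinge'])
E
```

```text
tcp_pos: [0.5742, -0.1291, 0.0916]
ft_force: [-9.3, -0.7, 1.4]
tcp_pos: [0.5746, -0.129, 0.0915]
ft_force: [-19.2, -2.3, 6.6]
scene lever_ball 0.43 [222.4 187. ] [ 0.5882 -0.1235]
scene lever_hinge 0.21 [196.2 274.9] [ 0.7935 -0.0111]
```

Hard stop at 19 N. I'm backing off to check that it latched.

```bash
python3 -m inch '[[[-2,0,0],[0,0,0],1],[[-6,0,0.5],[0,0,0],1],[[-7.5,0,5],[0,0,0],1],[[-7.5,0,9],[0,0,0],1],[[-7.5,4,9],[0,0,-10],0],[[-7.5,9,9],[0,0,-20],0],[[-7.5,9,9],[0,0,-20],0]]'
python3 - <<'E'
from h import *
d,R,t=find('scene',['lever_ball','lever_hinge','button_top','knob_grip','guard_disc','stopper']);save(d,'s13')
d,R,t=find('top',['lever_ball','lever_hinge','knob_grip']);save(d,'t13')
def pt(a,b): # ball region difference, lever up reference s6 / dropped s12
    A,B=[cv2.imread('pics/%s.png'%k).astype(int)[172:210,205:245] for k in (a,b)]; return abs(A-B).mean()
print('vs up',pt('s13','s6'),'vs dropped',pt('s13','s12'))
E
```

```text
clock: 19.02
tcp_pos: [0.5035, -0.0367, 0.1825]
eef_rot: [0.192, 0.981, 0.0, 0.001]
ft_force: [1.4, -0.6, -1.5]
opening: 0.0282
grip_force: 0.0
scene lever_ball 0.54 [222.1 185.5] [ 0.5839 -0.1283]
scene lever_hinge 0.86 [224.4 204.7] [ 0.5916 -0.1204]
scene button_top 0.51 [267.2 196.4] [ 0.5163 -0.0483]
scene knob_grip 0.44 [275.4 210.8] [0.5803 0.0238]
scene guard_disc 0.75 [299.1 214.9] [0.5433 0.0618]
scene stopper 0.52 [250.6 181.5] [ 0.4674 -0.1411]
top lever_ball 0.69 [361.3 191.8] [ 0.5921 -0.1319]
top lever_hinge 0.7 [354.5 201.9] [ 0.5787 -0.1276]
vs up 3.0618421052631577 vs dropped 15.771052631578947
```

The lever is latched: the scene patch matches the earlier "up" picture (difference 3.1, against 15.8 for dropped). Going to the knob now.

```bash
python3 -m inch '[[[4,3,0],[0,0,-10],0],[[7.6,5.8,0],[0,0,-20],0],[[7.6,5.8,0],[0,0,-27],0],[[7.6,5.8,-3],[0,0,-27],0],[[7.6,5.8,-6],[0,0,-27],0],[[7.6,5.8,-6.8],[0,0,-27],0],[[7.6,5.8,-6.8],[0,0,-27],0]]'
python3 - <<'E'
from h import *
d,R,t=find('wrist',['guard_hinge','knob_grip','guard_disc']);save(d,'w14')
E
```

```text
clock: 20.45
tcp_pos: [0.5796, 0.0187, 0.1144]
eef_rot: [0.416, 0.909, 0.0, 0.0]
ft_force: [-0.8, 0.3, 0.9]
opening: 0.044
grip_force: 0.0
wrist knob_grip 0.69 [279.9 256.6] [0.5781 0.0207]
wrist guard_disc 0.67 [280.6 157.4] [0.5427 0.0624]
```

```bash
python3 -m inch '[[[-0.05,0.22,-0.5],[0,0,0],0],[[-0.05,0.22,-0.5],[0,0,0],0]]'| grep -E 'tcp|ft'
python3 -m inch '[[[0,0,0],[0,0,0],1],[[0,0,0],[0,0,0],1],[[0,0,0],[0,0,0],1],[[0,0,0],[0,0,0],1]]' 30
python3 -m inch '[[[0,0,0.5],[0,0,0],1],[[0,0,1.1],[0,0,0],1],[[0,0,1.1],[0,0,0],1],[[0,0,1.1],[0,0,0],1]]'
```

```text
tcp_pos: [0.5787, 0.0213, 0.1088]
ft_force: [-0.8, -1.1, 0.1]
clock: 21.4
tcp_pos: [0.579, 0.021, 0.1092]
eef_rot: [0.416, 0.909, 0.0, 0.0]
ft_force: [0.2, 0.3, 1.1]
opening: 0.0181
grip_force: 30.0
clock: 21.9
tcp_pos: [0.5788, 0.0211, 0.1198]
eef_rot: [0.416, 0.909, -0.0, -0.0]
ft_force: [0.5, 0.3, -6.7]
opening: 0.0181
grip_force: 30.0
```

```bash
python3 -m inch '[[[-0.75,-0.76,0],[0,0,10],1],[[-1.33,-1.63,0],[0,0,20],1],[[-1.76,-2.58,0],[0,0,30],1],[[-2.02,-3.6,0],[0,0,40],1],[[-2.1,-4.64,0],[0,0,50],1],[[-1.96,-5.68,0],[0,0,60],1],[[-1.96,-5.68,0],[0,0,60],1],[[-1.96,-5.68,0],[0,0,60],1]]'
python3 -m inch '[[[0,0,-0.6],[0,0,0],1],[[0,0,-1.0],[0,0,0],1],[[0,0,-1.0],[0,0,0],1]]'
```

```text
clock: 22.9
tcp_pos: [0.5605, -0.036, 0.1203]
eef_rot: [-0.094, 0.996, -0.0, 0.002]
ft_force: [6.2, -0.5, -6.9]
opening: 0.0183
grip_force: 30.0
clock: 23.28
tcp_pos: [0.5605, -0.0359, 0.1103]
eef_rot: [-0.094, 0.996, -0.0, 0.002]
ft_force: [5.4, -0.4, -3.6]
opening: 0.0182
grip_force: 30.0
```

Still a −3.6 N spring pull, so the pin has gone down into the hole. I'm releasing and checking that it is seated.

```bash
python3 -m inch '[[[0,0,0],[0,0,0],0],[[0,0,0],[0,0,0],0],[[0,0,0],[0,0,0],0],[[0,0,6],[0,0,0],0],[[0,0,10],[0,0,0],0],[[-6,12,12],[0,0,0],0],[[-12,24,12],[0,0,0],0],[[-12,24,12],[0,0,0],0],[[-12,24,12],[0,0,0],0],[[-12,24,12],[0,0,0],0]]'
python3 - <<'E'
from h import *
d,R,t=find('scene',['lever_ball','knob_grip','guard_disc','stopper']);save(d,'s15')
d2,R,t=find('top',['lever_ball','knob_grip','guard_disc','stopper','weigh_jar','beaker','flask','reagent','switch_a_tip','switch_b_tip']);save(d2,'t15')
p=lambda n,y,x:cv2.resize(cv2.imread('pics/%s.png'%n)[y:y+105,x:x+140],(400,300),interpolation=cv2.INTER_CUBIC)
cv2.imwrite('pics/c15.png',np.vstack([np.hstack([p('scene0',150,170),p('s15',150,170)]),np.hstack([p('top0',160,280),p('t15',160,280)])]))
E
```

```text
clock: 24.52
tcp_pos: [0.4374, 0.2067, 0.2306]
eef_rot: [-0.096, 0.995, 0.0, 0.0]
ft_force: [0.0, 0.1, -0.7]
opening: 0.0441
grip_force: 0.0
scene lever_ball 0.49 [221.2 188.3] [ 0.5938 -0.1221]
scene lever_ball 0.43 [218.2 168.7] [ 0.5334 -0.1875]
scene knob_grip 0.39 [257.  199.7] [ 0.5709 -0.0349]
scene guard_disc 0.75 [271.3 195. ] [ 0.5171 -0.035 ]
scene stopper 0.62 [249.  180.1] [ 0.4645 -0.1489]
top lever_ball 0.57 [362.2 194.4] [ 0.5872 -0.1334]
top knob_grip 0.45 [310.2 209.2] [ 0.5632 -0.0366]
top knob_grip 0.29 [302.4 183.3] [ 0.6126 -0.0237]
top guard_disc 0.46 [355.  200.2] [ 0.5798 -0.1249]
top stopper 0.77 [366.2 263.7] [ 0.4571 -0.1464]
top weigh_jar 0.77 [332.9 174.4] [ 0.6361 -0.0884]
top beaker 0.9 [216.2 226.3] [0.5432 0.1572]
top flask 0.87 [439.1 199.9] [ 0.5869 -0.3282]
top flask 0.61 [214.9 227.4] [0.5409 0.1601]
top reagent 0.96 [323.6 137.8] [ 0.7317 -0.0818]
top reagent 0.32 [356.1 200.7] [ 0.5902 -0.1471]
top switch_a_tip 0.53 [402.4 237.8] [ 0.5052 -0.212 ]
top switch_b_tip 0.36 [403.9 197.7] [ 0.582  -0.2194]
```

View pics/c15.png

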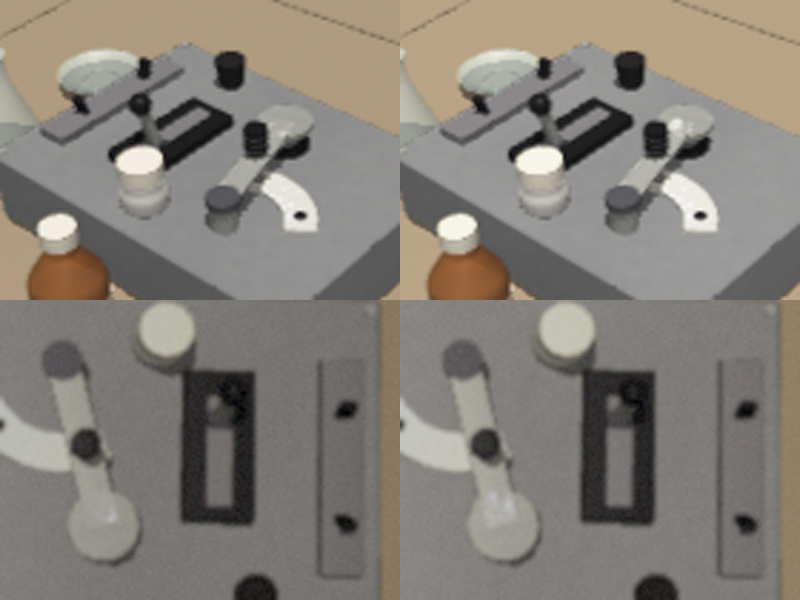

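In both views the after pictures match the start. The guard is over the button and the knob is at the same height (crop row about 122, so seated). The lever is up, and the switches and loose things haven't moved.

```bash
python3 -c "
from cell import close_job
print(close_job())"
```

```text
the job is handed in; nothing more can be done
None
```

The trip test is done and handed in: the guard was swung aside, the button pressed until the lever dropped, the lever relatched, and the guard pinned back over the button. The switches and loose things look unmoved in the before and after pictures. The run took about 25 s of the 67 s allowed. The first press stopped short of the button, so I pressed again, and force peaked near 30 N at the button's stop.

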